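# Index and pin a potter's decorating turntable

## Task

Turn the decorating turntable the shorter way round until the pouring lip of the bowl on it points at the lock bracket. Then put the loose T-handle pin through the bracket into the hole in the wheel's rim and push it fully home, so that its crossbar meets the bracket, and let go. Do not touch the unfired bowl, and leave the tub, the little pot and the modelling tool where they are.

Things in the scene. Friction and masses are not known exactly. Their poses are not given: they have to be found in the camera images.
- turntable: Fixed cast-iron foot, 200 mm across, of a bench decorating turntable. Origin on the table at the wheel's axis, z up; its x axis points from there outwards through the lock bracket, an upright block on the foot, 40 mm wide along y, top 80 mm above the table, faces 119 and 143 mm from the axis (24 mm thick), 4 mm clear of the wheel's rim.
- bracket_mouth (a point): Mouth of the bracket's bore: centre, on the outer face, 143 mm from the axis, 60 mm above the table; axes as the turntable's (x outwards). The bore is 13 mm wide, level, and runs straight through the bracket towards the axis.
- wheel (a joint): Angle of the wheel, rad, counter-clockwise from above, endless (no stops). 0, or 2 pi, means the bowl's lip and the rim hole below it stand exactly at the bracket. It starts between 0.7 and 5.58: the shorter way is down to 0 from below pi, up to 2 pi from above. Light drag (0.06 N m); it stays where it is left.
- lip_hole (a point): Mouth of the wanted rim hole, below the lip, 115 mm from the axis, 60 mm up. The aluminium wheel (radius 116 mm, top 90 mm above the table) has a skirt 8 mm thick, 42 to 78 mm up, with six level radial 14 mm holes 60 degrees apart. The entering pin's taper centres a wheel that is 1 to 2 mm out.
- post_a (a point): Centre of the top of one of three steel chuck posts on the wheel, 95 mm from its axis, each 14 mm thick, upright, 102 to 144 mm above the table, on a jaw block 22 mm wide, 90 to 102 mm up. Pushing any post sideways turns the wheel. This one is 60 degrees counter-clockwise of the lip.
- post_b (a point): Top of the second chuck post, 180 degrees from the lip.
- post_c (a point): Top of the third chuck post, 60 degrees clockwise of the lip.
- bowl: Grey unfired clay bowl held in the middle of the wheel by the three jaws and turning with it; its rim is 66 mm in radius, 150 mm above the table. Origin: centre of its underside, on the wheel's top; x points to the lip.
- lip (a point): Outer end of the bowl's pouring lip, 98 mm from the axis, 150 mm above the table.
- pin: Loose oiled steel T-handle pin, 0.11 kg, lying flat on the table. Origin where crossbar and shank axes meet. Shank along +x, 12 mm thick, end at 86 mm, last 8 mm tapered to 6 mm; crossbar along y, 12 mm thick, 52 mm long. Fully home the crossbar touches the bracket's outer face (origin 6 mm outside the bore's mouth), shank towards the wheel's axis.
- pin_shoulder (a point): On the shank's axis where it leaves the crossbar, 6 mm from the pin's origin.
- pin_tip (a point): End of the shank, 86 mm from the pin's origin.
- tub: Open cream plastic tub 100 x 130 x 60 mm, bystander. Origin: centre of its underside.
- pinch_pot: Small dry clay pot, 90 mm across, 50 mm high, bystander. Origin: centre of its underside.
- modelling_tool: Wooden spatula-shaped modelling tool, 190 mm long, bystander, lying on the table. Origin near its middle.
There are look-alikes about, which are no part of the job. Several things look just like the pin: the one meant starts farthest to the robot's left.

How it is judged:
On the way, in this order (a step that is already met when the one before it is completed fails the run):
1. the wheel stands with the bowl's lip at the bracket (within 0.06 rad), at rest ((value of joint wheel between -0.06 and 0.06 rad or value of joint wheel between 6.22319 and 6.34319 rad) and velocity of joint wheel between -0.1 and 0.1 rad/s), for 0.3 s.
2. the pin's end has passed through the bracket into the rim hole (x of pin_tip in the frame of turntable below 0.112 m and distance between pin_tip and lip_hole below 0.06 m and angle between the x axis of pin and the x axis of turntable, either way round below 0.12 rad and (value of joint wheel between -0.06 and 0.06 rad or value of joint wheel between 6.22319 and 6.34319 rad)), for 0.1 s.
At the end, for the whole second after the job is handed in: The bowl's lip stands at the bracket (wheel within 0.04 rad of 0 or 2 pi), the pin lies in the bracket's bore and the rim hole, in line with them within 0.09 rad, with its crossbar against the bracket (shoulder within 5 mm of the bore's mouth), and pin and wheel are at rest ((value of joint wheel between -0.04 and 0.04 rad or value of joint wheel between 6.24319 and 6.32319 rad) and distance between pin_shoulder and bracket_mouth below 0.005 m and angle between the x axis of pin and the x axis of turntable, either way round below 0.09 rad and linear speed of pin below 0.02 m/s and velocity of joint wheel between -0.05 and 0.05 rad/s); the robot touches nothing.
It fails at once if the wheel is turned the long way round (distance of lip_hole from where it was at the start of the episode above 0.2266 m and value of joint wheel between 0.6 and 5.68319 rad).
It fails at once if the unfired bowl is touched (more than 1 N) (contact force between bowl and the fingers above 1 N or contact force between bowl and the arm above 1 N or contact force between bowl and pin above 1 N).
It fails at once if the tub, the little pot or the modelling tool is moved more than 30 mm (distance of any of tub, pinch_pot, modelling_tool from where it was at the start of the episode above 0.03 m).
It also fails if it takes over 72 s, if anything falls off the work surface, if the arm or the gripper's body presses on something with over 40 N, if the wrist force passes 120 N, or if a joint passes its speed limit or range.

## Robot

A 6-joint arm with a two-finger parallel gripper is mounted at the origin on the work surface. World frame = base frame: x ahead of the robot, y to its left, z up, the work surface at z = 0. Lengths are in m, angles in rad, forces in N, time in s.
With the tool pointing down it reaches from about 0.35 to 0.975 m from the base axis. Payload 17.4 kg.
Tool frame: the origin (TCP) lies at the very end of the fingers, on their centre line; the grasp point (between the pads) lies manip.grip_point_offset behind it (manip.grip_point_offset is the distance from the TCP to the grasp point, in m); x points along the fingers, y is the direction in which the jaws open and shut, and the axes are right-handed (so a half turn about x gives the same grasp; the last joint's range is limited). The gripper opens to 85 mm and grips with 20 to 120 N. Pads are 22 mm wide; open, the fingers measure 114 mm over their backs; the gripper's body (76 mm by 85 mm) begins 54 mm behind the grasp point. The pads swing forward as they close: fully open they stand 13 mm farther back than shut.
Start: joints at [1.296, 0.116, 1.442, -0, 1.584, -0.038], TCP at [0.158, 0.656, 0.231] pointing down, gripper open.
Joint ranges: [-2.83, 2.83], [-0.83, 2.19], [0.07, 2.5], [-1.14, 4.28], [0.01, 3], [-2.97, 2.97]. Speed limits (rad/s): [1.89, 1.89, 2.22, 3.14, 3.14, 3.14].

## Interface

Orientations are given as a unit quaternion [w, x, y, z].
In Python, from rig import manip gives the robot as it stands.
- The arm moves only by the tool arm_command, never from a script. Its argument "increments" is one flat list of numbers, 4 for each row, row after row: the shift along the world's x, y, z in mm, then the turn about the world's z in degrees. A call has 1 to 10 rows; each row shifts and turns the commanded pose from where the row before left it; what a row does not reach is not made up. A row lasts 1/12 s, in which the tool goes at most 41.7 mm and 7.16 degrees, less where a joint would pass 70% of its speed; a pose out of reach is approached as far as the arm can. A call is refused whole if a number of a shift passes 41.7 or a number of a turn 7.16, either way. A call with a gripper value outside its range is refused whole. "hand" is the finger opening in mm, from 0 to 85.4, set as the call begins (left out, the last holds). The fingers move at their own pace and stop on an object; "grip_force" is the grip in N (left out, the last holds). Time passes only in rows, so rows that do not move let the fingers close. It gives the time, the measured TCP pose, the force and the opening at its end, in the units of the state.
- manip.get_obs(): the state, without advancing time (a new reading comes with each control period).
- manip.get_image(name): name is "scene" or "top" or "wrist"; returns a dict with "image" (400x640x3 uint8, red, green, blue), "fx", "fy", "cx", "cy" (pixels), "position" and "orientation" of the camera in the world. Camera axes: x right, y down, z forward; pixel columns grow to the right and rows downward; lengths in m; the calibration is good to about 2 mm. A picture is of the moment at which its call begins. There is no depth.
- manip.sign_off(): hands the job in, once; it reports no verdict.
Trained networks look in the newest picture that a camera, given by its name, has taken for a name from the list of things; names that differ only in an ending like _2 or _b are one class to them, and where a whole thing is asked for, a point or a joint stands for the part that bears it (a point fixed in the world has none). Each returns a list of dicts, best first, with "p" (0 to 1); they miss things now and then, are a little off and sometimes report something else, mostly with a low value. They report only what shows in the picture. A call takes as long as a camera call. They do not tell look-alikes from the thing itself.
- manip.regions_of(label, camera): "pixels" (400x640 bool, what is visible of it) and "bbox" ([left, top, width, height] in pixels, round what is visible of it).
The state is a dict: "time": time; "qpos": joint angles; "dq": joint speeds; "effort": joint torques, N m; "tool_pos": TCP position; "tcp_rot": TCP orientation; "contact_force": force on the tool from outside, world axes, zero at the start; "ft_torque": the same for the moment, N m; "finger_gap": opening from 0.0 (shut) to 1.0 (fully open).
Only numpy, scipy, OpenCV 4.12 (cv2) and the standard library are available. Lean on these libraries where they do the work, as an engineer would, in place of code of your own. Each camera call takes 0.05 s, during which the arm holds its last target. There are 200 camera calls.

## Working session

There is one attempt and no reset: what is moved stays moved. The work goes in short steps, Python scripts to look and compute and a tool call to move; the robot and the scene stay as the last step left them, time stands still between calls to the robot, and variables do not carry over. Pictures are saved under pics/ and viewed, about 8 in all and at most 12, crops included, and the job is handed in when it is done.

Besides the shell and the picture viewer there is one more tool, called after "Call:" in YAML: its name, and indented under it one key for each argument. arm_command: Moves the arm, as the interface text tells. Its arguments: {"type":"object","properties":{"increments":{"type":"array","items":{"type":"number"}},"hand":{"type":"number"},"grip_force":{"type":"number"}},"required":["increments"]}

```bash
mkdir -p pics; ls; cat > h.py <<'E'
import numpy as np, cv2
from rig import manip
from scipy.spatial.transform import Rotation as R
def rot(q): return R.from_quat([q[1],q[2],q[3],q[0]]).as_matrix()
def ray(c,u,v):
    d=rot(c["orientation"])@np.array([(u-c["cx"])/c["fx"],(v-c["cy"])/c["fy"],1.]); return np.array(c["position"]),d
def onz(c,u,v,z):
    p,d=ray(c,u,v); return p+d*(z-p[2])/d[2]
def proj(c,P):
    q=rot(c["orientation"]).T@(np.array(P)-np.array(c["position"])); return np.array([c["cx"]+c["fx"]*q[0]/q[2],c["cy"]+c["fy"]*q[1]/q[2]])
def tri(obs):
    A=np.zeros((3,3));b=np.zeros(3)
    for c,u,v in obs:
        p,d=ray(c,u,v);d=d/np.linalg.norm(d);M=np.eye(3)-np.outer(d,d);A+=M;b+=M@p
    x=np.linalg.solve(A,b); return x,[np.round(proj(c,x)-[u,v],1) for c,u,v in obs]
def save(n,im,s=1): cv2.imwrite("pics/"+n+".png",cv2.resize(im[:,:,::-1],None,fx=s,fy=s,interpolation=cv2.INTER_CUBIC))
E
python3 - <<'E'
from h import *
o=manip.get_obs();print(o, manip.grip_point_offset)
ims=[]
for n in("top","scene","wrist"):
    c=manip.get_image(n);save(n+"0",c["image"],1.25)
    print(n,c["fx"],c["fy"],c["cx"],c["cy"],np.round(c["position"],3),np.round(c["orientation"],4))
    for l in("turntable","pin","post_a","bowl","lip","tub","pinch_pot","modelling_tool","lip_hole"):
        for r in manip.regions_of(l,n):
            m=r["pixels"];ys,xs=np.nonzero(m)
            if len(xs): print(' ',l,round(r["p"],2),r["bbox"],(round(xs.mean(),1),round(ys.mean(),1)),len(xs),np.round(onz(c,xs.mean(),ys.mean(),0.006)[:2],3))
E
```

```text
pics
{'time': 0.0, 'qpos': array([ 1.29618565e+00,  1.16528124e-01,  1.44229254e+00, -1.30061645e-05,
        1.58399944e+00, -3.78143766e-02]), 'dq': array([-2.80350711e-05,  2.20030306e-04, -4.05401978e-05,  4.72363104e-04,
        9.21875134e-04,  1.69323907e-03]), 'effort': array([-2.49752971e-03, -7.31954598e+01, -6.32526612e+01, -3.27593343e-04,
        6.10759860e-03, -4.53702057e-05]), 'tool_pos': array([0.15831636, 0.65596916, 0.23051682]), 'tcp_rot': array([ 0.7020933 ,  0.08309531,  0.70221925, -0.08395411]), 'contact_force': array([-0.25366333, -0.42616135,  0.12174348]), 'ft_torque': array([-0.0011519 , -0.00060411,  0.00897061]), 'finger_gap': 1.0019187077873994} 0.0187
top 441.52579867231555 441.52579867231555 316.81918043796617 205.51632774934254 [ 0.227 -0.063  1.576] [ 0.0645 -0.6948  0.7139 -0.0594]
  pin 0.51 [352.5, 189.0, 22.5, 15.0] (np.float64(361.7), np.float64(196.4)) 74 [ 0.534 -0.218]
  pin 0.48 [404.0, 224.4, 18.4, 10.1] (np.float64(409.6), np.float64(229.7)) 116 [ 0.408 -0.383]
  post_a 0.68 [246.4, 147.9, 61.2, 63.2] (np.float64(277.6), np.float64(178.4
[... 1661 characters left out ...]
7] (np.float64(384.9), np.float64(200.7)) 1533 [0.531 0.181]
  pinch_pot 0.84 [399.9, 144.8, 23.7, 28.3] (np.float64(411.8), np.float64(154.2)) 437 [0.437 0.427]
  modelling_tool 0.89 [208.8, 318.7, 69.8, 45.3] (np.float64(248.5), np.float64(343.5)) 1134 [ 0.639 -0.435]
  lip_hole 0.79 [341.2, 177.3, 84.7, 77.0] (np.float64(381.4), np.float64(215.9)) 4445 [0.569 0.124]
  lip_hole 0.59 [362.5, 181.2, 57.0, 42.0] (np.float64(385.9), np.float64(200.5)) 1541 [0.533 0.184]
  lip_hole 0.4 [280.8, 251.0, 14.6, 30.7] (np.float64(291.1), np.float64(269.7)) 205 [ 0.538 -0.22 ]
wrist 320.517009583668 320.517009583668 326.87153840599797 194.6911036538259 [0.079 0.675 0.373] [0.1262 0.7757 0.6104 0.0989]
```

```bash
python3 - <<'E'
import cv2
t=cv2.imread('pics/top0.png');s=cv2.imread('pics/scene0.png')
a=t[int(120*1.25):int(300*1.25),int(150*1.25):int(500*1.25)]
cv2.imwrite('pics/topc.png',cv2.resize(a,(800,411),interpolation=cv2.INTER_CUBIC))
a=s[int(130*1.25):int(380*1.25),int(130*1.25):int(510*1.25)]
cv2.imwrite('pics/scenec.png',cv2.resize(a,(800,526),interpolation=cv2.INTER_CUBIC))
E
```

```text
(no output)
```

View pics/topc.png

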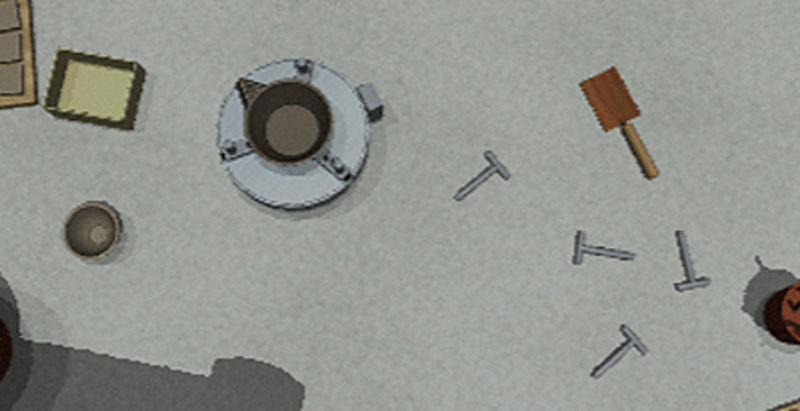

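View pics/scenec.png

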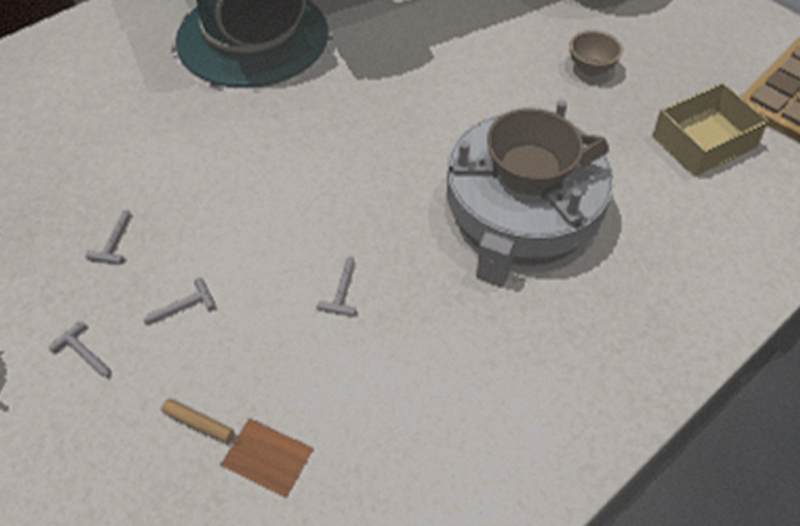

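The four look-alike T-pins show in the top crop at (482,175), (603,250), (690,262) and (620,352). Left is +y, so the wanted one is (482,175), at about world (0.53, -0.22). The bracket is right of the wheel, and the lip is upper left at (245,85). Next I fit a rough model and then take a close look.

```bash
python3 - <<'E'
from h import *
from scipy.optimize import least_squares
T=manip.get_image("top");S=manip.get_image("scene")
t=lambda x,y:(T,150+x/2.286,120+y/2.286); s=lambda x,y:(S,130+x/2.105,130+y/2.105)
pts={'a':[t(229,146),s(561,104)],'b':[t(337,163),s(463,146)],'c':[t(304,64),s(575,192)],'lip':[t(243,84),s(607,148)],'br':[t(371,99),s(496,243)]}
for k,v in pts.items(): x,e=tri(v);print(k,np.round(x,3),e)
pl=lambda r,z,a,p:[p[0]+r*np.cos(a),p[1]+r*np.sin(a),z]
def f(p):
    g={'a':pl(.095,.144,p[2]+p[3]+np.pi/3,p),'b':pl(.095,.144,p[2]+p[3]+np.pi,p),'c':pl(.095,.144,p[2]+p[3]-np.pi/3,p),'lip':pl(.098,.15,p[2]+p[3],p),'br':pl(.131,.08,p[2],p)}
    return np.concatenate([proj(c,g[k])-[u,v] for k,o in pts.items() for c,u,v in o])
r=least_squares(f,[.61,.085,-1.2,1.97]);p=r.x
print('ctr',p,np.degrees(p[2:]),np.round(r.fun,1))
for k,a in(('a',60),('b',180),('c',-60)): print(k,np.round(pl(.095,.144,p[2]+p[3]+np.radians(a),p),3), 'ang',np.degrees(p[2]+p[3])+a)
print('pin tip',onz(*t(458,198),.006),'bar ends',onz(*t(488,155),.006),onz(*t(507,177),.006))
print('pin scene bar',onz(*s(320,307),.006),onz(*s(356,312),.006),'tip',onz(*s(350,260),.006))
o=manip.get_obs();print(np.round(rot(o['tcp_rot']),3))
W=manip.get_image("wrist");M=rot(o['tcp_rot']);print('cam in tool',M.T@(W['position']-o['tool_pos']),M.T@rot(W['orientation']))
E
```

```text
a [0.564 0.168 0.137] [array([-0.8, -0.7]), array([-1.2,  0.2])]
b [0.532 0.009 0.137] [array([-0.2, -0.1]), array([-0.3,  0. ])]
c [0.685 0.057 0.14 ] [array([-1. , -0.9]), array([-1.7,  0.3])]
lip [0.66  0.15  0.136] [array([-1.4, -1.3]), array([-2.3,  0.4])]
br [ 0.646 -0.04   0.074] [array([-0.9, -0.7]), array([-1.4,  0.2])]
ctr [ 0.59460619  0.07607615 -1.14394876  1.97657653] [-65.54343618 113.24949322] [-0.7 -1.7 -0.7 -0.8  0.5 -0.2 -1.1 -1.4 -0.7 -1.9 -1.2  0.  -1.7 -2.7
 -1.5 -2.5 -0.1 -1.8 -1.4  0.2]
a [0.566 0.167 0.144] ang 107.70605704019428
b [0.531 0.006 0.144] ang 227.70605704019428
c [0.687 0.056 0.144] ang -12.293942959805726
pin tip [ 0.49750648 -0.17548933  0.006     ] bar ends [ 0.56548375 -0.22584951  0.006     ] [ 0.52905002 -0.25428407  0.006     ]
pin scene bar [ 0.53726675 -0.25182767  0.006     ] [ 0.57498577 -0.2198793   0.006     ] tip [ 0.50399149 -0.17336869  0.006     ]
[[-0.     0.235  0.972]
 [-0.     0.972 -0.235]
 [-1.    -0.    -0.   ]]
cam in tool [-1.41813446e-01  2.82533359e-05 -8.12885727e-02] [[ 6.09665594e-04 -3.16491739e-01  9.48595070e-01]
 [ 9.99999576e-01 -4.61475931e-04 -7.96671498e-04]
 [ 6.89893741e-04  9.48595154e-01  3.16491324e-01]]
```

Call:
arm_command:
  increments: [26,-30,3,0,26,-30,3,0,26,-30,3,0,26,-30,3,0,26,-30,3,0,26,-30,3,0,26,-30,3,0,26,-30,3,0,26,-30,3,0,26,-30,3,0]
  hand: 50
  grip_force: 30

```text
time: 2.48
tool_pos: [0.4192, 0.3545, 0.2617]
tcp_rot: [0.702, 0.084, 0.702, -0.083]
contact_force: [0.7, 1.1, -0.6]
finger_gap: 0.583
```

Call:
arm_command:
  increments: [26,-30,0,0,26,-30,0,0,26,-30,0,0,26,-30,0,0,26,-30,0,0,26,-30,0,0,26,-30,0,0,26,-30,0,0,26,-30,0,0,26,-30,0,0]

```text
time: 3.32
tool_pos: [0.6794, 0.0543, 0.2614]
tcp_rot: [0.702, 0.084, 0.702, -0.084]
contact_force: [0.2, 0.6, 0.3]
finger_gap: 0.582
```

Call:
arm_command:
  increments: [0,0,0,0,0,0,0,0]

```text
time: 3.48
tool_pos: [0.6791, 0.0545, 0.2604]
tcp_rot: [0.702, 0.084, 0.703, -0.084]
contact_force: [0.7, 0.2, 0.4]
finger_gap: 0.59
```

```bash
python3 - <<'E'
from h import *
W=manip.get_image("wrist");save("w1",W["image"],1.25);np.save("w1.npy",W,allow_pickle=True)
o=manip.get_obs();print(o['time'],o['tool_pos'],o['qpos'],o['finger_gap'])
for l in("post_a","bowl","lip"):
    for r in manip.regions_of(l,"wrist"):
        print(l,round(r["p"],2),r["bbox"])
E
```

```text
3.5333 [0.67849431 0.05568895 0.2608086 ] [ 4.43388544e-02  1.23057142e-01  1.38654932e+00  2.08938865e-04
  1.63284118e+00 -1.28849778e+00] 0.5867220761114065
post_a 0.96 [202.9, 0.0, 254.9, 197.8]
bowl 0.84 [246.7, 3.5, 199.2, 158.0]
bowl 0.67 [0.0, 214.9, 22.9, 40.4]
bowl 0.51 [548.7, 43.7, 91.3, 103.1]
lip 0.94 [240.7, 0.0, 202.5, 164.1]
```

View pics/w1.png

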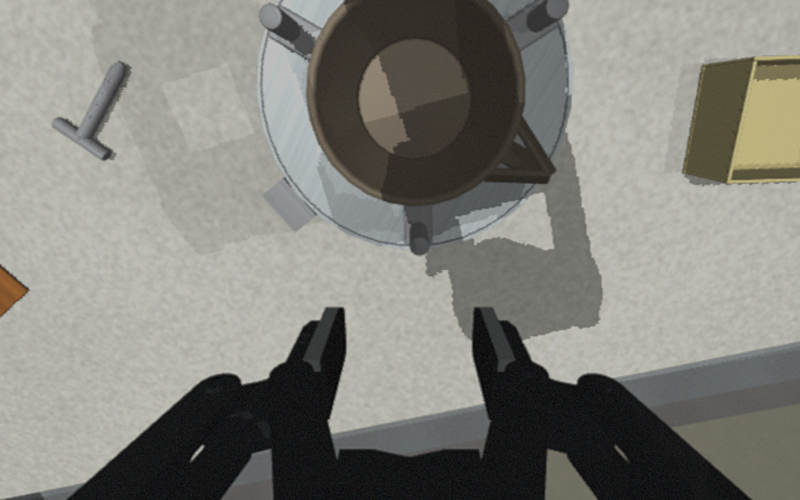

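```bash
cat > fit.py <<'E'
from h import *
from scipy.optimize import least_squares
W=np.load("w1.npy",allow_pickle=True).item()
T=manip.get_image("top")
w=lambda x,y:(W,x/1.25,y/1.25)
t=lambda x,y:(T,150+x/2.286,120+y/2.286)
pts={'a':[w(553,8)],'b':[w(272,15)],'c':[w(420,247)],'lip':[w(548,178)],'k0':[w(285,178)],'k1':[w(264,203)],'k2':[w(297,231)],'k3':[w(317,212)]}
pl=lambda r,z,a,p,s=0:[p[0]+r*np.cos(a)-s*np.sin(a),p[1]+r*np.sin(a)+s*np.cos(a),z]
def g(p):
    A=p[2]+p[3];B=p[2]
    return {'a':pl(.095,.144,A+np.pi/3,p),'b':pl(.095,.144,A+np.pi,p),'c':pl(.095,.144,A-np.pi/3,p),'lip':pl(.098,.15,A,p),
     'k0':pl(.119,.08,B,p,.02),'k1':pl(.143,.08,B,p,-.02*-1*-1),'k2':pl(.143,.08,B,p,.02),'k3':pl(.119,.08,B,p,.02)}
def f(p):
    G=g(p);G['k0']=pl(.119,.08,p[2],p,-.02);G['k1']=pl(.143,.08,p[2],p,-.02)
    return np.concatenate([proj(c,G[k])-[u,v] for k,o in pts.items() for c,u,v in o])
r=least_squares(f,[.595,.076,-1.144,1.977],loss='soft_l1');p=r.x
print('ctr',p,np.degrees(p[2:]));print(np.round(f(p),1).reshape(-1,2).tolist())
C=pl(.095,.144,p[2]+p[3]-np.pi/3,p);print('c',np.round(C,4),'ang',np.degrees(p[2]+p[3])-60)
for n,a,b in(('bar1',w(57,123),t(507,177)),('bar2',w(109,155),t(488,155)),('tip',w(124,66),t(458,198))):
    print(n,np.round(onz(*a,.006),4),np.round(onz(*b,.006),4),'tri z',np.round(tri([a,b])[0],3))
b1,b2,tp=[onz(*w(*q),.006) for q in((57,123),(109,155),(124,66))]
d=tp-(b1+b2)/2;print('pin O',(b1+b2)/2,'len',np.linalg.norm(d),'bar',np.linalg.norm(b1-b2),'dir',np.degrees(np.arctan2(d[1],d[0])))
E
python3 fit.py
```

```text
ctr [ 0.59534439  0.07983029 -1.13608079  1.96708463] [-65.09263473 112.70564702]
[[5.8, -1.0], [-0.6, -0.3], [-0.7, 0.3], [4.1, 0.3], [-0.9, 0.7], [-1.1, -4.6], [-0.3, 2.3], [0.5, 3.6]]
c [0.6881 0.0595 0.144 ] ang -12.386987712581195
bar1 [ 0.5321 -0.2532  0.006 ] [ 0.5291 -0.2543  0.006 ] tri z [ 0.531 -0.255  0.003]
bar2 [ 0.5711 -0.2192  0.006 ] [ 0.5655 -0.2258  0.006 ] tri z [ 0.569 -0.228 -0.006]
tip [ 0.5017 -0.1688  0.006 ] [ 0.4975 -0.1755  0.006 ] tri z [ 0.499 -0.176 -0.005]
pin O [ 0.55163809 -0.23620898  0.006     ] len 0.0838744195952733 bar 0.051759453883992466 dir 126.57065016642686
```

Call:
arm_command:
  increments: [5,2,-20,0,5,2,-30,0,0,0,-35,0,0,0,-35,0,0,0,-26,0,0,0,0,0]

```text
time: 4.23
tool_pos: [0.6856, 0.061, 0.1093]
tcp_rot: [0.7, 0.083, 0.705, -0.084]
contact_force: [-0.7, 0.1, -0.1]
finger_gap: 0.586
```

Call:
arm_command:
  increments: [0,0,0,0,0,0,0,0,0,0,0,0,0,0,0,0,0,0,0,0,0,0,0,0]
  hand: 0
  grip_force: 30

```text
time: 4.73
tool_pos: [0.6893, 0.0604, 0.1184]
tcp_rot: [0.703, 0.084, 0.701, -0.083]
contact_force: [-1.9, 0.2, 7.8]
finger_gap: 0.149
```

```bash
python3 - <<'E'
from h import *
W=manip.get_image("wrist");T=manip.get_image("top")
o=manip.get_obs();print(o['time'],o['tool_pos'],o['finger_gap'],o['contact_force'])
a=cv2.resize(W["image"],(640,400));b=cv2.resize(np.load("w1.npy",allow_pickle=True).item()["image"][0:210,190:470],None,fx=2.85,fy=2.85,interpolation=cv2.INTER_CUBIC)
save("w1c",b);save("w2",a)
E
```

```text
4.8333 [0.68930242 0.06038061 0.11837824] 0.15188478250477072 [-2.33800299  1.5724268   8.75488811]
```

View pics/w1c.png

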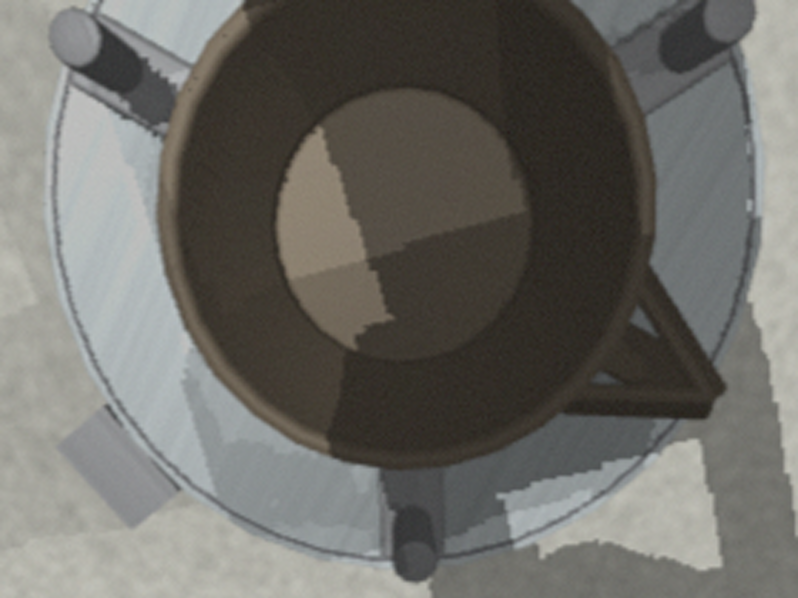

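```bash
python3 - <<'E'
s=open('fit.py').read()
s=s.replace("pts={","w0=w;x=lambda u,v:(W,190+u/2.85,v/2.85)\npts={'a':[x(730,18)],'b':[x(77,38)],'c':[x(414,560)],'lip':[x(716,400)],'k0':[x(108,406)],'k1':[x(60,446)],'k2':[x(136,527)],'k3':[x(181,490)]}\nold={")
s+="""
print('c from grip',manip.get_obs()['tool_pos'])
for k in pts: print(k,np.round(onz(*pts[k][0],.144 if len(k)==1 else .15 if k=='lip' else .08),4))
"""
open('fit.py','w').write(s)
E
python3 fit.py
```

```text
ctr [ 0.59481328  0.07977997 -1.13811626  1.97419472] [-65.20925852 113.11302556]
[[1.6, -2.3], [-0.6, -1.7], [0.4, 0.8], [1.5, 1.2], [-1.2, -0.1], [-1.3, 0.6], [-0.8, 1.5], [0.2, 0.7]]
c [0.6877 0.0599 0.144 ] ang -12.096232958458835
bar1 [ 0.5321 -0.2532  0.006 ] [ 0.5291 -0.2543  0.006 ] tri z [ 0.531 -0.255  0.003]
bar2 [ 0.5711 -0.2192  0.006 ] [ 0.5655 -0.2258  0.006 ] tri z [ 0.569 -0.228 -0.006]
tip [ 0.5017 -0.1688  0.006 ] [ 0.4975 -0.1755  0.006 ] tri z [ 0.499 -0.176 -0.005]
pin O [ 0.55163809 -0.23620898  0.006     ] len 0.0838744195952733 bar 0.051759453883992466 dir 126.57065016642686
c from grip [0.68931368 0.06038541 0.11838168]
a [0.5668 0.1689 0.144 ]
b [0.5323 0.0093 0.144 ]
c [0.6869 0.0597 0.144 ]
lip [0.6593 0.1515 0.15  ]
k0 [ 0.6269 -0.0355  0.08  ]
k1 [ 0.6364 -0.0569  0.08  ]
k2 [ 0.6716 -0.0403  0.08  ]
k3 [ 0.6621 -0.0198  0.08  ]
```

```bash
python3 -c "
import numpy as np
a=np.radians(-12-np.arange(17)*6.65);a=np.append(a,np.radians(-125.1));r=95.5
x=np.round(r*np.cos(a),1);y=np.round(r*np.sin(a),1)
print(', '.join(f'{p:.1f}, {q:.1f}, 0, {-6.65}' for p,q in zip(np.diff(x),np.diff(y))))"
```

```text
-2.9, -10.6, 0, -6.65, -4.2, -10.3, 0, -6.65, -5.3, -9.7, 0, -6.65, -6.4, -9.1, 0, -6.65, -7.4, -8.2, 0, -6.65, -8.3, -7.4, 0, -6.65, -9.1, -6.3, 0, -6.65, -9.7, -5.2, 0, -6.65, -10.4, -4.0, 0, -6.65, -10.7, -2.9, 0, -6.65, -10.9, -1.6, 0, -6.65, -11.1, -0.3, 0, -6.65, -11.0, 1.0, 0, -6.65, -10.9, 2.3, 0, -6.65, -10.5, 3.5, 0, -6.65, -10.0, 4.7, 0, -6.65, -9.5, 5.9, 0, -6.65
```

Call:
arm_command:
  increments: [0,0,5,0,-2.9,-10.6,0,-6.65,-4.2,-10.3,0,-6.65,-5.3,-9.7,0,-6.65,-6.4,-9.1,0,-6.65,-7.4,-8.2,0,-6.65,-8.3,-7.4,0,-6.65,-9.1,-6.3,0,-6.65,-9.7,-5.2,0,-6.65]

```text
time: 5.63
tool_pos: [0.6349, -0.0072, 0.1212]
tcp_rot: [0.59, 0.391, 0.589, -0.391]
contact_force: [-0.2, 1.9, -2.8]
finger_gap: 0.146
```

Call:
arm_command:
  increments: [-10.4,-4.0,0,-6.65,-10.7,-2.9,0,-6.65,-10.9,-1.6,0,-6.65,-11.1,-0.3,0,-6.65,-11.0,1.0,0,-6.65,-10.9,2.3,0,-6.65,-10.5,3.5,0,-6.65,-10.0,4.7,0,-6.65,-9.5,5.9,0,-6.65]

```text
time: 6.38
tool_pos: [0.5395, 0.0015, 0.1212]
tcp_rot: [0.316, 0.633, 0.315, -0.633]
contact_force: [2.1, -0.7, -5.0]
finger_gap: 0.147
```

Call:
arm_command:
  increments: [0,0,0,0,0,0,0,0,0,0,0,0,0,0,0,0]

```text
time: 6.72
tool_pos: [0.5398, 0.0015, 0.1212]
tcp_rot: [-0.318, -0.631, -0.318, 0.632]
contact_force: [-4.3, -5.4, -1.9]
finger_gap: 0.147
```

```bash
python3 - <<'E'
from h import *
o=manip.get_obs();p=o['tool_pos'];d=p[:2]-[.5948,.0798]
print(p,o['contact_force'],o['finger_gap'],np.linalg.norm(d),np.degrees(np.arctan2(d[1],d[0])),np.round(rot(o['tcp_rot']),3),o['qpos'])
E
```

```text
[0.53979334 0.00151259 0.12123273] [-4.29551129 -5.3858819  -1.86987839] 0.14654771453957957 0.09567994127120534 -125.09282274844482 [[-0.     0.803 -0.596]
 [-0.001 -0.596 -0.803]
 [-1.     0.001  0.001]] [-4.39031654e-02 -1.29054355e-01  1.86545959e+00 -1.04235043e-03
  1.40527577e+00  5.94735972e-01]
```

Call:
arm_command:
  increments: [0,0,0,0,0,0,0,0,0,0,0,0,0,0,0,0]
  hand: 40

```text
time: 7.05
tool_pos: [0.5403, 0.002, 0.1208]
tcp_rot: [0.318, 0.632, 0.318, -0.631]
contact_force: [0.0, 0.3, 0.4]
finger_gap: 0.47
```

Call:
arm_command:
  increments: [0,0,20,0,0,0,35,0,0,0,40,0,0,0,25,-7,-3,-20,0,-7.1,-3,-20,0,-7.1,-5,-22,0,-7.1,-5,-22,0,-7.1,-5,-22,0,-7.1,-5,-22,0,-7.1]

```text
time: 7.88
tool_pos: [0.5138, -0.127, 0.2406]
tcp_rot: [0.021, 0.707, 0.021, -0.707]
contact_force: [0.9, 0.3, -0.7]
finger_gap: 0.468
```

Call:
arm_command:
  increments: [-5,-22,-10,-7.1,-5,-24,-15,-7.1,0,0,-15,-7.1,0,0,-15,-7.1,0,0,-15,-7.1,0,0,-15,-7.1,0,0,-5,-7.1,0,0,0,-7.1,0,0,0,0,0,0,0,0]

```text
time: 8.72
tool_pos: [0.5042, -0.172, 0.1506]
tcp_rot: [-0.314, 0.634, -0.314, -0.633]
contact_force: [0.7, -0.9, -0.3]
finger_gap: 0.466
```

```bash
python3 - <<'E'
from h import *
W=manip.get_image("wrist");np.save("w3.npy",W,allow_pickle=True);T=manip.get_image("top")
o=manip.get_obs();print(o['time'],o['tool_pos'],o['finger_gap'],np.round(rot(o['tcp_rot']),3).tolist(),o['qpos'][5])
for r in manip.regions_of("pin","wrist"): print(r["p"],r["bbox"])
a=cv2.resize(W["image"],(800,500))
b=cv2.resize(T["image"][140:215,235:340],None,fx=3.3,fy=3.3,interpolation=cv2.INTER_CUBIC)
save("w3",a);a[-b.shape[0]:,:b.shape[1]]=b;save("w3b",a)
E
```

```text
8.8167 [ 0.50423697 -0.17207266  0.15075679] 0.46595665736100184 [[0.001, -0.796, -0.605], [-0.0, -0.605, 0.796], [-1.0, -0.0, -0.001]] 2.1150763755398403
0.95 [527.3, 0.4, 112.7, 96.0]
0.89 [302.3, 86.4, 56.9, 100.4]
```

View pics/w3b.png

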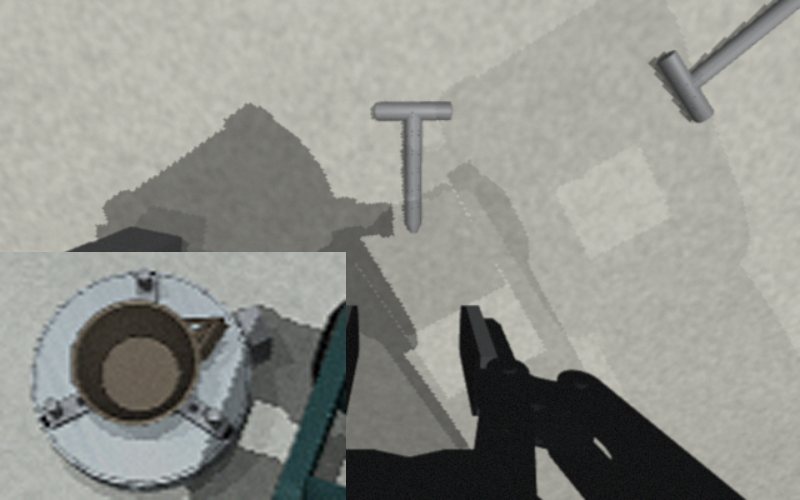

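The inset shows the lip pointing at the bracket. The pin's crossbar runs from (373,111) to (452,111), with its tip at (414,231). It lies almost exactly along the tool axis.

```bash
python3 - <<'E'
from h import *
W=np.load("w3.npy",allow_pickle=True).item();W1=np.load("w1.npy",allow_pickle=True).item()
q=lambda u,v,z=.006:onz(W,u/1.25,v/1.25,z)
O=q(412.5,110.5);tp=q(414.5,231);d=tp-O;n=np.linalg.norm(d);d/=n
print('O',O,'tip',tp,'len',n,'dir',np.degrees(np.arctan2(d[1],d[0])),'bar',np.linalg.norm(q(373,111)-q(452,111)))
for a,b in(((412.5,110.5),(84,139)),((414.5,231),(124,66))): print('tri',tri([(W,a[0]/1.25,a[1]/1.25),(W1,b[0]/1.25,b[1]/1.25)]))
t=manip.get_obs()['tool_pos'];print('to grip 20mm:',1000*(O+.020*d-t))
E
```

```text
O [ 0.55109374 -0.23822731  0.006     ] tip [ 0.49814293 -0.17132097  0.006     ] len 0.08532436381042312 dir 128.35869104908798 bar 0.05362809477508484
tri (array([ 0.55112765, -0.23825388,  0.00243788]), [array([-0.1, -0.1]), array([-0. , -0.1])])
tri (array([ 0.49922196, -0.17080793,  0.0029589 ]), [array([-1.3, -1.2]), array([-0.7, -1.5])])
to grip 20mm: [  34.47911427  -50.45815536 -144.69699975]
```

Call:
arm_command:
  increments: [11.5,-17,-10,1.2,11.5,-17,-20,0,11.5,-16.5,-30,0,0,0,-35,0,0,0,-30,0,0,0,-15,0,0,0,-6,0,0,0,0,0,0,0,0,0]

```text
time: 9.62
tool_pos: [0.5391, -0.2227, 0.0054]
tcp_rot: [-0.309, 0.637, -0.309, -0.636]
contact_force: [0.6, -0.1, 0.7]
finger_gap: 0.468
```

Call:
arm_command:
  increments: [0,0,0,0,0,0,0,0,0,0,0,0,0,0,0,0,0,0,0,0,0,0,0,0]
  hand: 0
  grip_force: 80

```text
time: 10.12
tool_pos: [0.5394, -0.2229, 0.006]
tcp_rot: [-0.309, 0.637, -0.309, -0.635]
contact_force: [-0.8, 0.2, 7.7]
finger_gap: 0.09
```

Call:
arm_command:
  increments: [0,0,0,0,0,0,0,0,0,0,-2,0,0,0,-1.5,0,0,0,0,0]
  hand: 25

```text
time: 10.53
tool_pos: [0.5383, -0.2224, 0.0003]
tcp_rot: [0.309, -0.636, 0.309, 0.636]
contact_force: [-1.0, 0.3, 0.4]
finger_gap: 0.292
```

Call:
arm_command:
  increments: [0,0,0,0,0,0,0,0,0,0,0,0,0,0,0,0,0,0,0,0,0,0,0,0]
  hand: 0
  grip_force: 60

```text
time: 11.03
tool_pos: [0.5386, -0.2225, 0.0008]
tcp_rot: [0.309, -0.636, 0.309, 0.636]
contact_force: [-0.3, 0.4, -0.5]
finger_gap: 0.105
```

Call:
arm_command:
  increments: [0,0,25,0,0,0,35,0,10,5,35,-6.8,30,14,35,-6.8,30,14,20,0,30,14,0,0,30,14,0,0,30,15,0,0,0,0,0,0,0,0,0,0]

```text
time: 11.87
tool_pos: [0.6952, -0.1475, 0.1449]
tcp_rot: [0.381, -0.595, 0.382, 0.596]
contact_force: [0.6, -0.2, -0.5]
finger_gap: 0.108
```

```bash
python3 - <<'E'
from h import *
W=manip.get_image("wrist");np.save("w4.npy",W,allow_pickle=True)
o=manip.get_obs();np.save("o4.npy",o,allow_pickle=True);M=rot(o['tcp_rot'])
print(o['time'],o['tool_pos'],o['finger_gap'],np.degrees(np.arctan2(M[1,2],M[0,2])),M[:,0])
save("w4",W["image"],1.25)
E
```

```text
11.9167 [ 0.69438446 -0.14814279  0.14517972] 0.10893115834516398 114.62553082033014 [-1.40189551e-03  1.94129580e-04 -9.99998999e-01]
```

View pics/w4.png

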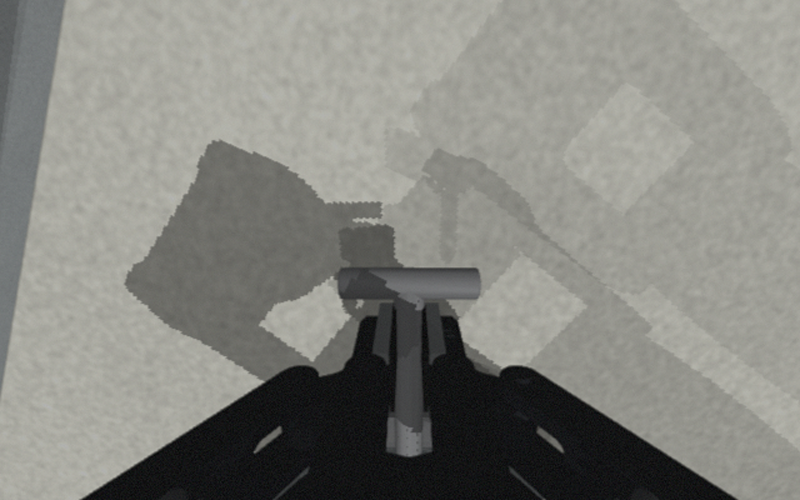

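```bash
python3 - <<'E'
from h import *
W=np.load("w4.npy",allow_pickle=True).item();o=np.load("o4.npy",allow_pickle=True).item()
M=rot(o['tcp_rot']);t=o['tool_pos']
for z in(.004,.0052,.007):
    O=onz(W,409.5/1.25,283/1.25,t[2]+z);e1=onz(W,339/1.25,283/1.25,t[2]+z);e2=onz(W,481/1.25,283/1.25,t[2]+z)
    print(z,'O in tool',M.T@(O-t)*1000,np.linalg.norm(e1-e2))
O=onz(W,409.5/1.25,283/1.25,t[2]+.0052)
for s in(30,50,70,78,86):
  print(s,[np.round(1.25*proj(W,O+M[:,2]*s/1000*np.cos(a)+np.array([0,0,1])*s/1000*np.sin(a)),0).tolist() for a in(-.1,0,.1)])
save("w4c",W["image"][210:380,260:400],4)
e=np.array([np.cos(np.radians(-65.2)),np.sin(np.radians(-65.2))]);c=np.array([.5948,.0798]);p=np.array([-e[1],e[0]])
print('radius O',(O[:2]-c)@e,'lat O',(O[:2]-c)@p,'lat tcp',(t[:2]-c)@p, 'e',e,'p',p)
E
```

```text
0.004 O in tool [ -4.01589756  -0.73946625 -19.73509046] 0.053103349309757394
0.0052 O in tool [ -5.21631146  -0.74320538 -20.27179353] 0.0526395599978273
0.007 O in tool [ -7.0169323   -0.74881407 -21.07684814] 0.051943876029932216
30 [[409.0, 348.0], [409.0, 353.0], [409.0, 357.0]]
50 [[409.0, 386.0], [409.0, 395.0], [409.0, 403.0]]
70 [[409.0, 421.0], [409.0, 434.0], [409.0, 446.0]]
78 [[409.0, 434.0], [409.0, 449.0], [409.0, 463.0]]
86 [[409.0, 446.0], [409.0, 463.0], [409.0, 479.0]]
radius O 0.26897018155638364 lat O -0.004522863053693246 lat tcp -0.005210549282711557 e [ 0.41945208 -0.90777748] p [0.90777748 0.41945208]
```

View pics/w4c.png

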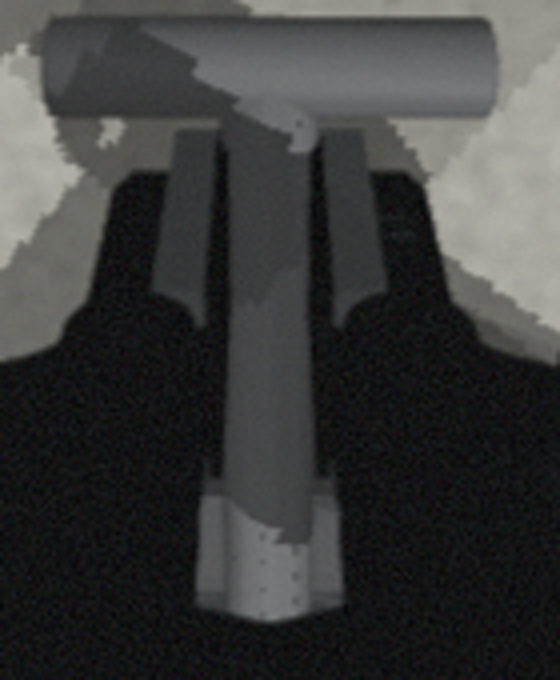

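Call:
arm_command:
  increments: [4.5,2.1,-20,0.2,0,0,-35,0,0,0,-25,0,-4,8.7,-10.5,0,-5,10.8,0,0,-4,8.7,0,0,0,0,0,0,0,0,0,0,0,0,0,0]

```text
time: 12.67
tool_pos: [0.6867, -0.1182, 0.0576]
tcp_rot: [-0.381, 0.597, -0.381, -0.595]
contact_force: [-0.2, -0.4, -1.9]
finger_gap: 0.115
```

```bash
python3 - <<'E'
from h import *
S=manip.get_image("scene");T=manip.get_image("top");o=manip.get_obs();M=rot(o['tcp_rot']);t=o['tool_pos']
e=np.array([np.cos(np.radians(-65.2)),np.sin(np.radians(-65.2))]);c=np.array([.5948,.0798]);p=np.array([-e[1],e[0]])
O=t-M[:,2]*.020+[0,0,.0052]
print(t,'O radius',(O[:2]-c)@e,'lat',(O[:2]-c)@p,'ang',np.degrees(np.arctan2(M[1,2],M[0,2])),o['contact_force'])
m3=lambda r,z,s=0:np.r_[c+r*e+s*p,z]
for n,P in(('mouth',m3(.143,.06)),('O',O),('tip',O+M[:,2]*.086),('k1',m3(.143,.08,-.02)),('k2',m3(.143,.08,.02)),('bar+',O+M[:,1]*.026),('bar-',O-M[:,1]*.026)): print(n,'S',np.round(4*(proj(S,P)-[265,190])*1.25,0),'T',np.round(4*(proj(T,P)-[290,150]),0))
save("s5",S["image"][190:290,265:425],5);save("t5",T["image"][150:225,290:370],4)
E
```

```text
[ 0.68644559 -0.11838072  0.05663142] O radius 0.23834492358992138 lat 5.844764713890116e-05 ang 114.77696616572389 [ 0.01193078 -0.32712087 -1.05439007]
mouth S [492. 312.] T [97. 45.]
O S [430. 445.] T [193.  -1.]
tip S [486. 323.] T [106.  40.]
k1 S [461. 279.] T [107.  59.]
k2 S [529. 304.] T [87. 19.]
bar+ S [385. 428.] T [206.  24.]
bar- S [476. 463.] T [180. -27.]
```

View pics/s5.png

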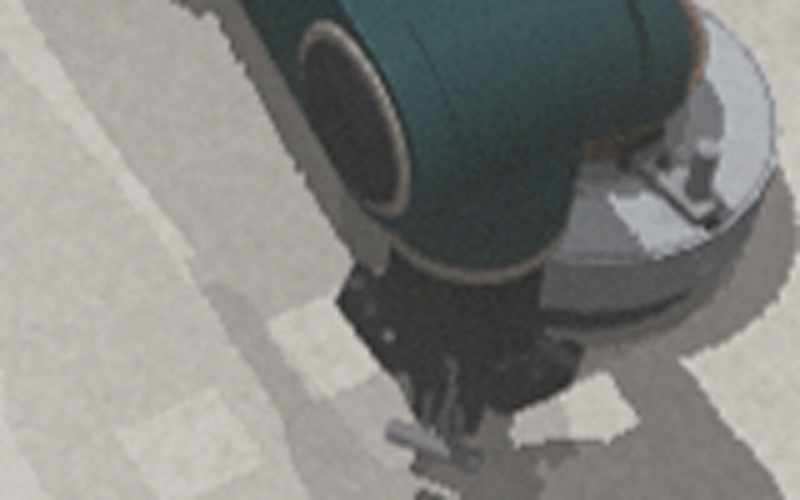

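Call:
arm_command:
  increments: [0,0,-0.8,0,-1.3,2.7,0,0,-1.3,2.7,0,0,-1.3,2.7,0,0,-1.3,2.7,0,0,-1.3,2.7,0,0,0,0,0,0,0,0,0,0]

```text
time: 13.43
tool_pos: [0.6795, -0.1044, 0.0548]
tcp_rot: [-0.381, 0.596, -0.381, -0.596]
contact_force: [-0.3, 0.5, -1.5]
finger_gap: 0.107
```

Call:
arm_command:
  increments: [-1.3,2.7,0,0,-1.3,2.7,0,0,-1.3,2.7,0,0,-1.3,2.7,0,0,-1.3,2.7,0,0,0,0,0,0,0,0,0,0]

```text
time: 14.02
tool_pos: [0.673, -0.091, 0.0549]
tcp_rot: [-0.381, 0.596, -0.381, -0.596]
contact_force: [0.0, -0.1, -1.7]
finger_gap: 0.108
```

Call:
arm_command:
  increments: [-1.3,2.7,0,0,-1.3,2.7,0,0,-1.3,2.7,0,0,-1.3,2.7,0,0,-1.3,2.7,0,0,0,0,0,0,0,0,0,0]

```text
time: 14.6
tool_pos: [0.6665, -0.0774, 0.0548]
tcp_rot: [-0.381, 0.596, -0.381, -0.596]
contact_force: [0.2, 0.2, -0.5]
finger_gap: 0.109
```

```bash
cat > st.py <<'E'
from h import *
o=manip.get_obs();M=rot(o['tcp_rot']);t=o['tool_pos']
e=np.array([np.cos(np.radians(-65.2)),np.sin(np.radians(-65.2))]);c=np.array([.5948,.0798]);p=np.array([-e[1],e[0]])
print(o['time'],t,'TCP radius',(t[:2]-c)@e,'lat',(t[:2]-c)@p,'ang',np.degrees(np.arctan2(M[1,2],M[0,2])),o['contact_force'],o['finger_gap'])
E
python3 st.py
```

```text
14.6 [ 0.66649476 -0.07744181  0.05482705] TCP radius 0.17281308886779728 lat -0.0008725160172254193 ang 114.79951330104242 [ 0.22269899  0.19620142 -0.52672408] 0.10902911919270565
```

Call:
arm_command:
  increments: [-1.3,2.7,0,0,-1.3,2.7,0,0,-1.3,2.7,0,0,-0.4,0.9,0,0,0,0,0,0,0,0,0,0]

```text
time: 15.1
tool_pos: [0.6622, -0.0686, 0.0548]
tcp_rot: [-0.381, 0.596, -0.381, -0.596]
contact_force: [-0.6, -0.0, -0.8]
finger_gap: 0.111
```

Call:
arm_command:
  increments: [0,0,0,0,0,0,0,0,0,0,0,0,0,0,0,0,0,0,10,0,0,0,20,0,0,0,25,0,0,0,0,0]
  hand: 32

```text
time: 15.77
tool_pos: [0.664, -0.0689, 0.1158]
tcp_rot: [-0.382, 0.598, -0.38, -0.594]
contact_force: [0.1, -0.3, 1.3]
finger_gap: 0.375
```

```bash
python3 st.py
```

```text
15.7667 [ 0.66402199 -0.06888735  0.11584412] TCP radius 0.16401033216814073 lat 0.000470946019231179 ang 114.7820284798014 [ 0.08182251 -0.32490575  1.27376919] 0.37478596713709295
```

Call:
arm_command:
  increments: [8.4,-18.1,0,0,10,-21.6,0,0,10,-21.6,0,0,5.2,-11.3,0,0,0,0,0,0,0,0,0,0]
  hand: 0

```text
time: 16.27
tool_pos: [0.6957, -0.1416, 0.1093]
tcp_rot: [0.381, -0.595, 0.381, 0.596]
contact_force: [-0.6, -0.5, -0.6]
finger_gap: -0.007
```

```bash
python3 st.py; python3 - <<'E'
from h import *
S=manip.get_image("scene");T=manip.get_image("top")
e=np.array([np.cos(np.radians(-65.2)),np.sin(np.radians(-65.2))]);c=np.array([.5948,.0798]);p=np.array([-e[1],e[0]])
m3=lambda r,z,s=0:np.r_[c+r*e+s*p,z]
for n,P in(('mouth',m3(.143,.06)),('O',m3(.183,.06)),('bar+',m3(.183,.06,.026)),('bar-',m3(.183,.06,-.026))): print(n,'S',np.round(5*(proj(S,P)-[300,190]),0))
save("s6",S["image"][190:290,300:440],5)
E
```

```text
16.2667 [ 0.69567036 -0.14163607  0.10929045] TCP radius 0.2433249563169412 lat -0.0013139811823861536 ang 114.71862540745272 [-0.63592421 -0.50875687 -0.59364395] -0.006833722390237741
mouth S [317. 312.]
O S [292. 367.]
bar+ S [336. 384.]
bar- S [248. 351.]
```

View pics/s6.png

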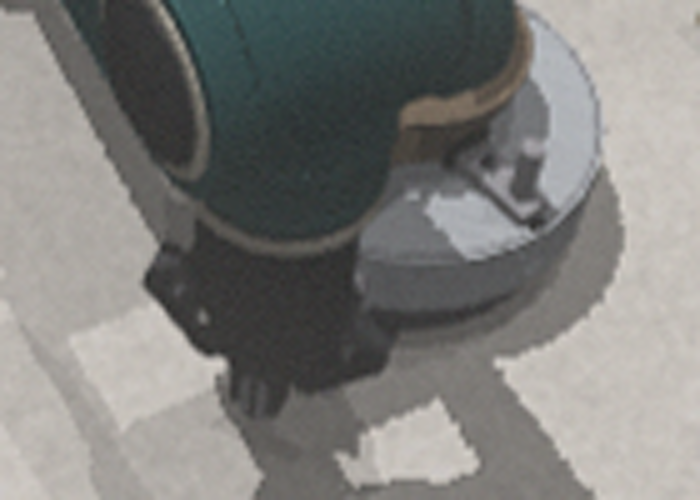

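Call:
arm_command:
  increments: [1,0.5,-20,0,0,0,-25,0,0,0,-13,0,-4.2,9.1,0,0,-4.2,9.1,0,0,-4.2,9.1,0,0,-2.1,4.5,0,0,0,0,0,0,0,0,0,0]

```text
time: 17.12
tool_pos: [0.6824, -0.1085, 0.0529]
tcp_rot: [-0.381, 0.596, -0.381, -0.595]
contact_force: [-0.9, -0.3, 0.8]
finger_gap: 0.0
```

Call:
arm_command:
  increments: [-1.7,3.6,0,0,-1.7,3.6,0,0,-1.7,3.6,0,0,-1.7,3.6,0,0,-1.7,3.6,0,0,0,0,0,0]

```text
time: 17.62
tool_pos: [0.6733, -0.0902, 0.0517]
tcp_rot: [0.381, -0.596, 0.381, 0.596]
contact_force: [0.1, -0.1, 0.8]
finger_gap: 0.002
```

```bash
python3 st.py
```

```text
17.6167 [ 0.67331806 -0.09021864  0.05172874] TCP radius 0.18727366118529445 lat -3.774480985538342e-05 ang 114.80486519350218 [ 0.08130426 -0.09526066  0.76574939] 0.0020593455934049725
```

Call:
arm_command:
  increments: [-1.7,3.6,0,0,-1.7,3.6,0,0,-1.7,3.6,0,0,-1.3,2.7,0,0,-0.8,1.8,0,0,0,0,0,0]

```text
time: 18.12
tool_pos: [0.6663, -0.0752, 0.0518]
tcp_rot: [0.381, -0.596, 0.381, 0.596]
contact_force: [-0.2, 1.3, -0.4]
finger_gap: 0.002
```

Call:
arm_command:
  increments: [-0.8,1.8,0,0,-0.8,1.8,0,0,-0.4,0.9,0,0,0,0,0,0]

```text
time: 18.45
tool_pos: [0.6645, -0.0713, 0.0518]
tcp_rot: [-0.381, 0.596, -0.381, -0.595]
contact_force: [1.4, -2.0, -0.4]
finger_gap: 0.002
```

```bash
python3 st.py
```

```text
18.45 [ 0.66446814 -0.0713109   0.05181563] TCP radius 0.16639751682445805 lat -0.0001406123161427214 ang 114.78540759760281 [ 1.4079874  -1.98128467 -0.43543632] 0.0019627624628774875
```

Force is starting to build at the expected home radius of 0.166 m. I'll press a little more.

Call:
arm_command:
  increments: [-0.8,1.8,0,0,-0.8,1.8,0,0,-0.8,1.8,0,0,0,0,0,0,0,0,0,0]

```text
time: 18.87
tool_pos: [0.6641, -0.0704, 0.0529]
tcp_rot: [-0.38, 0.599, -0.383, -0.592]
contact_force: [18.5, -35.9, -6.0]
finger_gap: -0.001
```

```bash
python3 st.py
```

```text
18.8667 [ 0.66413462 -0.07042999  0.05287501] TCP radius 0.16545795328861274 lat -7.387228447362781e-05 ang 114.6911659585459 [ 18.52924817 -35.92398254  -5.98891865] -0.0006947304677939123
```

Call:
arm_command:
  increments: [4.2,-9.1,0,0,8.4,-18.1,0,0,10,-22,10,0,0,-25,30,0,-20,-20,35,0,-30,-20,30,0,-35,-20,10,0,-35,-20,0,0,-35,-20,0,0,-35,-20,0,0]

```text
time: 19.7
tool_pos: [0.4977, -0.2566, 0.161]
tcp_rot: [-0.381, 0.596, -0.381, -0.596]
contact_force: [0.8, -1.0, 0.1]
finger_gap: -0.003
```

Call:
arm_command:
  increments: [-30,-20,0,0,-20,-20,0,0,0,0,0,0,0,0,0,0]

```text
time: 20.03
tool_pos: [0.4487, -0.2969, 0.1612]
tcp_rot: [-0.382, 0.595, -0.382, -0.595]
contact_force: [-0.0, -0.6, -0.2]
finger_gap: 0.003
```

```bash
python3 st.py; python3 - <<'E'
from h import *
S=manip.get_image("scene");T=manip.get_image("top")
a=cv2.resize(S["image"][170:280,320:440],None,fx=4,fy=4,interpolation=cv2.INTER_CUBIC)
b=cv2.resize(T["image"][140:225,235:325],None,fx=4,fy=4,interpolation=cv2.INTER_CUBIC)
k=np.zeros((440,800,3),np.uint8);k[:440,:480]=a[:440,:480];k[:340,480:800]=b[:340,:320];save("fin",k)
e=np.array([np.cos(np.radians(-65.2)),np.sin(np.radians(-65.2))]);c=np.array([.5948,.0798]);p=np.array([-e[1],e[0]])
m3=lambda r,z,s=0:np.r_[c+r*e+s*p,z]
for n,P in(('home bar+',m3(.149,.06,.026)),('home bar-',m3(.149,.06,-.026)),('lip',m3(.098,.15))): print(n,'S',np.round(4*(proj(S,P)-[320,170])),'T',np.round(4*(proj(T,P)-[235,140])+[480,0]))
E
```

```text
20.0333 [ 0.44870129 -0.29691237  0.16116784] TCP radius 0.28068959881890687 lat -0.2906379064192196 ang 114.64935304463525 [-0.03677097 -0.60420883 -0.21329347] 0.003407957379085991
home bar+ S [206. 349.] T [790.  57.]
home bar- S [136. 324.] T [816. 108.]
lip S [207. 203.] T [747.  79.]
```

View pics/fin.png

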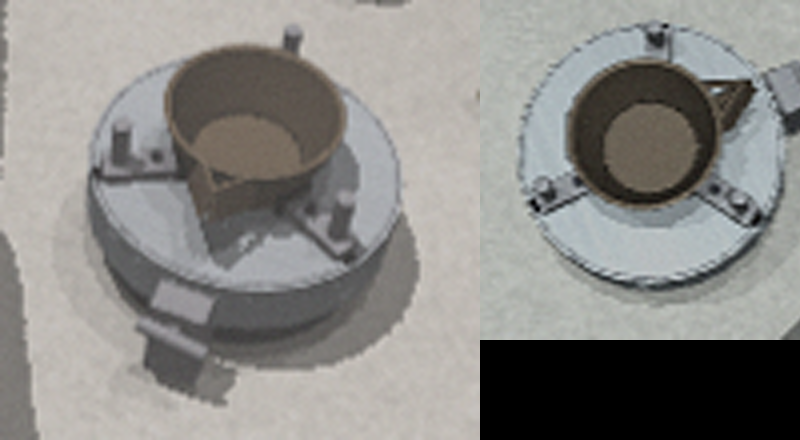

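The crossbar lies at (138,325)–(207,350), against a predicted home position of (136,324)–(206,349). The lip points at the bracket. Handing in.

```bash
python3 -c "
from rig import manip
print(manip.sign_off())"
```

```text
the job is handed in; nothing more can be done
None
```

The job is handed in at about 20 s of robot time. The pin is home in the bracket, as far as my checks show; the system reports no verdict.

**What I did**
- I gripped the chuck post 60° clockwise of the lip (post_c) and turned the wheel clockwise by about 113°, the shorter way.
- I picked up the leftmost T-pin by its shank and slid it through the bracket into the rim hole. I met no noticeable resistance.
- I let go, pushed the crossbar home with the closed fingers, and backed the arm well clear.

**Last checks**
- **Wheel:** the post ended at -125.1° against a target of -125.2°. The final picture shows the lip pointing at the bracket.
- **Pin home:** the push ended in a firm stop at about 40 N, with the fingers within about 1 mm of the expected home position. In the scene picture the crossbar is within 2 px (about 1 mm) of where it should be.
- **After release:** the gripper is clear and touches nothing.

**Not confirmed or slightly off**
- I could not see the bore or the pin's tip during insertion, because the gripper hid them. Nor could I measure the pin's tilt. The evidence for those is the free slide and the firm stop.
- Measuring the pin's height from two views gave 2–3 mm instead of the expected 6 mm, which is within the camera calibration error.
- I did not re-measure the tub, pot or modelling tool at the end; the arm never went near them.

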